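# Set the master patterns in their mould boxes

## Robot

A 6-joint arm with a two-finger parallel gripper is mounted at the origin on the work surface. World frame = base frame: x ahead of the robot, y to its left, z up, the work surface at z = 0. Lengths are in m, angles in rad, forces in N, time in s.
With the tool pointing down it reaches from about 0.25 to 0.725 m from the base axis. Payload 4 kg.
Tool frame: the origin (TCP) lies between the finger pads; the fingertips stand 11 mm ahead of it and the grasp point (between the pads) lies 8 mm behind it; z points along the fingers, y is the line along which they close (so a half turn about z gives the same grasp; the last joint's range is limited). The gripper opens to 85 mm and grips with 20 to 120 N. Pads are 22 mm wide; open, the fingers measure 114 mm over their backs; the gripper's body (76 mm by 85 mm) begins 54 mm behind the grasp point. The pads swing forward as they close: fully open they stand 13 mm farther back than shut.
Start: joints at [0, 0.241, 0.005, 1.335, 0, 1.571], TCP at [0.5, -0, 0.242] pointing down, gripper open.
Joint ranges: [-2.72, 2.72], [-1.05, 1.87], [-1.09, 1.28], [-1.99, 2.15], [-1.42, 1.44], [-3.14, 3.14]. Speed limits (rad/s): [2.79, 2.79, 3.14, 3.14, 3.14, 3.14].

## Interface

Orientations are given as a unit quaternion [x, y, z, w].
In Python, from station import read_state, get_image, calibration, close_job gives the robot as it stands. The module is installed in compiled form; this text tells all that it offers.
- The arm moves only by the tool jog_arm, never from a script. Its argument "targets" is a list of rows, each an object of numbers: "ax", "ay", "az": the turn, a rotation vector about the world's x, y, z in rad; "dx", "dy", "dz": the shift along the world's x, y, z in cm; "claw": the opening, from -1 (shut) to 1 (fully open), so that 0 is half open. A call has 1 to 8 rows; each row shifts and turns the commanded pose from where the row before left it; what a row does not reach is not made up. A row lasts 1/10 s, in which the tool goes at most 50 mm and 8.59 degrees, less where a joint would pass 70% of its speed; a pose out of reach is approached as far as the arm can. A call is refused whole if a number of a shift passes 5 or a number of a turn 0.15, either way. A call with a gripper value outside its range is refused whole. The fingers move at their own pace and stop on an object; "grip_force" is the grip in N (left out, the last holds). Time passes only in rows, so rows that do not move let the fingers close. It gives the time, the measured TCP pose, the force, the opening and the grip force at its end, in the units of the state.
- read_state(): the state, without advancing time (a new reading comes with each control period).
- get_image(name): name is "scene" or "side" or "wrist"; returns (picture, depth): 420x560x3 uint8, red, green, blue; 420x560 float32, m along the optical axis (not along the pixel's ray), 0 where there is no reading.
- calibration(name): a dict with "K" (3x3 intrinsics, pixels), "dist" ([k1, k2, p1, p2, k3] as OpenCV has them; the pictures are not rectified), "R" (3x3) and "t" (3): a world point X has camera coordinates R X + t. Camera axes: x right, y down, z forward; pixel columns grow to the right and rows downward; lengths in m; the calibration is good to about 2 mm. A picture is of the moment at which its call begins: read the wrist's pose just before it. calibration takes no time and is no camera call; for the wrist camera it gives the pose at the moment of the call.
- close_job(): hands the job in; it is judged then, once.
The state is a dict: "clock": time; "joints": joint angles; "joint_vel": joint speeds; "joint_efforts": joint torques, N m; "position": TCP position; "eef_rot": TCP orientation; "force": force on the tool from outside, world axes, zero at the start; "ft_torque": the same for the moment, N m; "grip_width": finger opening in m; "grip_force": force on a finger pad.
Only numpy, scipy, OpenCV 4.12 (cv2) and the standard library are available. Lean on these libraries where they do the work, as an engineer would, in place of code of your own. Each camera call takes 0.05 s, during which the arm holds its last target. There are 200 camera calls.

## Task

Get the four mould boxes ready for pouring silicone: stand each grey master pattern upright on the floor of the box that has its own shape and size (large round, small round, square, oblong), in the middle with an even gap all round, the square and the oblong one with their sides parallel to the walls. Lower each one in gently rather than dropping it, let go of it, and leave the amber pigment bottle among them standing where it is.

Things in the scene. Friction and masses are not known exactly. Their poses are not given: they have to be found in the camera images.
- master_round_large: Large round master: a candlestick with a round foot 72 mm across (the wide part ends 13 mm up), a waist and a cylindrical cup 34 mm across from 23 to 46 mm up, with a dark candle hole drawn in its top. Origin at the centre of its underside, z up; stands loose and upright on the table at the start, any yaw. Matt grey, 46 mm tall, hard plastic of about 0.1 kg; take it by the top part.
- master_round_small: Small round master: a drawer knob with a round foot 44 mm across (narrow from 9 mm up) and a cylindrical head 24 mm across from 22 to 42 mm up, rounded at the top. Origin at the centre of its underside, z up; stands loose and upright on the table at the start, any yaw. Matt grey, 46 mm tall, hard plastic of about 0.1 kg; take it by the top part.
- master_square: Square master: a candlestick with a square foot 60 x 60 mm, 8 mm thick, a step 44 x 44 mm up to 13 mm, and a square cup 26 x 26 mm from 21 to 46 mm up; x and y run parallel to its sides. Origin at the centre of its underside, z up; stands loose and upright on the table at the start, any yaw. Matt grey, 46 mm tall, hard plastic of about 0.1 kg; take it by the top part.
- master_oblong: Oblong master: a place-card holder with a foot 84 mm (x) by 40 mm (y), 10 mm thick, and an upright ridge 76 mm (x) by 16 mm (y) from 10 to 46 mm up, with a thin dark slot along its top. Origin at the centre of its underside, z up; stands loose and upright on the table at the start, any yaw. Matt grey, 46 mm tall, hard plastic of about 0.1 kg; take it by the top part.
- box_round_large: Large round mould box: a white tube of 106 mm inside diameter. Glued to the table, does not move. Origin at the centre of its underside, z up; the inner floor lies 6 mm above the table, the rim 60 mm above it. Open at the top, walls 5 mm thick, plywood floor with the outline of its master pencilled at the centre (an even gap of 17 mm to the walls). Reddish clay bead round its foot, 4 mm beyond the walls.
- box_round_small: Small round mould box: a white tube of 78 mm inside diameter. Glued to the table, does not move. Origin at the centre of its underside, z up; the inner floor lies 6 mm above the table, the rim 60 mm above it. Open at the top, walls 5 mm thick, plywood floor with the outline of its master pencilled at the centre (an even gap of 17 mm to the walls). Reddish clay bead round its foot, 4 mm beyond the walls.
- box_square: Square mould box: four white panels, 94 x 94 mm inside; x and y run parallel to its walls. Glued to the table, does not move. Origin at the centre of its underside, z up; the inner floor lies 6 mm above the table, the rim 60 mm above it. Open at the top, walls 5 mm thick, plywood floor with the outline of its master pencilled at the centre (an even gap of 17 mm to the walls). Reddish clay bead round its foot, 4 mm beyond the walls.
- box_oblong: Oblong mould box: four white panels, 118 mm (x) by 74 mm (y) inside; x and y run parallel to its walls. Glued to the table, does not move. Origin at the centre of its underside, z up; the inner floor lies 6 mm above the table, the rim 60 mm above it. Open at the top, walls 5 mm thick, plywood floor with the outline of its master pencilled at the centre (an even gap of 17 mm to the walls). Reddish clay bead round its foot, 4 mm beyond the walls.
- bottle_a: Pigment bottle standing among the masters and boxes: amber body 50 mm across, paper label, black cap, 92 mm tall, loose. Origin at the centre of its underside. Not to be moved.
There are look-alikes about, which are no part of the job. Leave any purple or yellow look-alike of the master_round_small alone. Leave any purple look-alike of the box_square alone.

How it is judged:
By the outcome, as a careful person would: the job done as asked, in the order asked, and still so for the second after the job is handed in, with the robot touching nothing.
It also fails if it takes over 112 s, if anything falls off the work surface, if the arm or the gripper's body presses on something with over 40 N, if the wrist force passes 120 N, or if a joint passes its speed limit or range.

## Working session

There is one attempt and no reset: what is moved stays moved. The work goes in short steps, Python scripts to look and compute and a tool call to move; the robot and the scene stay as the last step left them, time stands still between calls to the robot, and variables do not carry over. Pictures are saved under pics/ and viewed, at most 14 in all, crops included, and the job is handed in when it is done.

Besides the shell and the picture viewer there is one more tool, called after ">>>" by a JSON object that holds its "fn" and its "kwargs". jog_arm: Moves the arm, as the interface text tells. Its arguments: {"type":"object","properties":{"targets":{"type":"array"},"grip_force":{"type":"number"}},"required":["targets"]}

```bash
mkdir -p pics; cat > h.py <<'E'
import numpy as np, cv2
from station import *
def snap(n,f=None):
    c=calibration(n); im,d=get_image(n)
    if f: cv2.imwrite(f'pics/{f}.png',im[:,:,::-1])
    return c,im,d
def world(c,uv,z=None,depth=None):
    uv=np.array(uv,float).reshape(-1,1,2)
    K=np.array(c['K']);R=np.array(c['R']);t=np.array(c['t'])
    p=cv2.undistortPoints(uv,K,np.array(c['dist'],float)).reshape(-1,2)
    r=np.c_[p,np.ones(len(p))]
    o=-R.T@t
    if depth is not None: return (r*np.asarray(depth).reshape(-1,1)-t)@R
    w=r@R; return o+w*((z-o[2])/w[:,2])[:,None]
E
python3 - <<'E'
from h import *
for n in('scene','side','wrist'):
    c,im,d=snap(n,n+'0'); np.savez(n+'0.npz',im=im,d=d,**{k:np.array(v) for k,v in c.items()})
    R=np.array(c['R']); print(n,-R.T@np.array(c['t']),R[2],c['K'][0][0],(d==0).mean())
s=read_state();print(s)
E
```

```text
scene [ 1.0583622  -0.04004189  0.85289774] [-0.57590666  0.0385082  -0.81660801] 411.0741611138754 0.0038562925170068027
side [-0.02489495 -1.15518594  0.74289763] [ 0.35842962  0.79918562 -0.48252519] 493.72010628232863 0.003966836734693877
wrist [0.4996298  0.07672649 0.37236406] [-0.00239243 -0.30027872 -0.9538485 ] 343.7733344678393 0.003745748299319728
{'clock': 0.15, 'joints': array([2.04016548e-05, 2.41236730e-01, 4.04846643e-03, 1.33521982e+00,
       8.28346354e-06, 1.57078221e+00]), 'joint_vel': array([-0.00016137, -0.00385883,  0.00301871, -0.00194426,  0.00201899,
       -0.00070402]), 'joint_efforts': array([-1.62746033e-03, -3.72633219e+01,  2.52638429e+01,  1.23480460e-02,
       -1.30651040e-05,  1.49362950e-05]), 'position': array([4.99537716e-01, 1.26143091e-05, 2.41624700e-01]), 'eef_rot': array([ 7.07094349e-01,  7.07118754e-01, -5.66915179e-04, -5.72768890e-04]), 'force': array([-0.40010885,  0.28406527,  0.15763218]), 'ft_torque': array([-0.0154602 , -0.01349221,  0.09694675]), 'grip_force': 0.0, 'grip_width': 0.08553883388768237}
```

View pics/scene0.png

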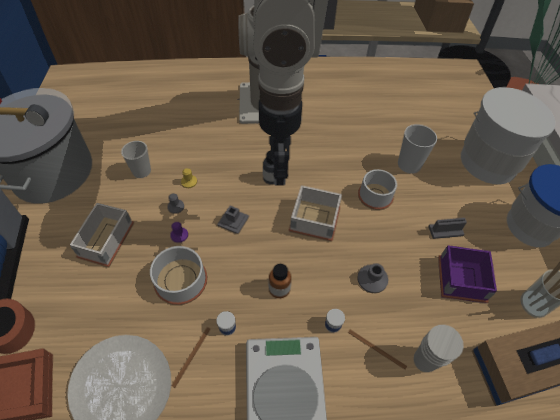

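View pics/side0.png

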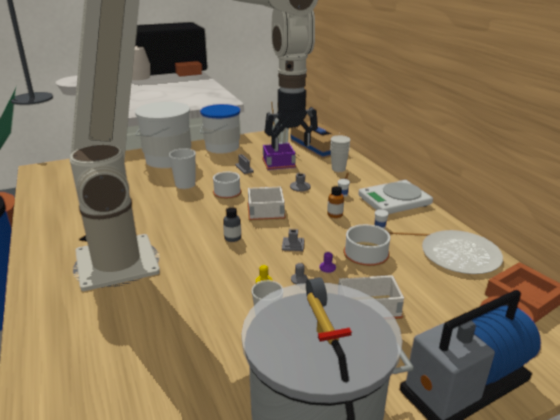

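The scene view shows these, in pixels:
- **Grey masters:** small round (175,203), square (233,217), large round (373,275), oblong (448,229).
- **Boxes:** oblong (102,235), large round (178,275), square (317,212), small round (378,189).
- **Look-alikes:** purple knob (179,232), yellow knob (189,177), purple box (467,273). I leave these alone because of their colour.
- **Bottles:** amber (280,279) and a dark one (275,167).

```bash
cat > m.py <<'E'
from h import *
def cloud(c,d,win=None):
    v,u=np.nonzero(d>0.05); 
    if win: k=(u>=win[0])&(u<win[1])&(v>=win[2])&(v<win[3]); u,v=u[k],v[k]
    return world(c,np.c_[u,v],depth=d[v,u]),u,v
E
python3 - <<'E'
from m import *
f=np.load('scene0.npz'); P,u,v=cloud(f,f['d'])
px=dict(m_small=(175,203),m_sq=(233,217),m_large=(373,275),m_obl=(448,229),b_obl=(102,235),b_large=(178,275),b_sq=(317,212),b_small=(378,189),amber=(280,279),dark=(275,167),ykn=(189,177),pkn=(179,232),pbox=(467,273),cup1=(137,160),cup2=(417,150))
for n,(a,b) in px.items():
    g=world(f,[(a,b)],z=.03)[0]
    Q=P[(np.hypot(*(P[:,:2]-g[:2]).T)<.09)]
    near=np.hypot(*(Q[:,:2]-g[:2]).T)
    if n[0]=='b':
        S=Q[(Q[:,2]>.052)&(Q[:,2]<.068)]
    elif n[:2]=='m_': S=Q[(Q[:,2]>.040)&(Q[:,2]<.052)&(near<(.05 if 'obl' in n else .028))]
    else: S=Q[(Q[:,2]>.03)&(near<.06)]
    if len(S)<5: print(n,g.round(3),'few');continue
    r=cv2.minAreaRect((S[:,:2]*1000).astype(np.float32))
    print(n,g.round(3),len(S),np.round(r[0],1),np.round(r[1],1),round(r[2],1),'zmax',S[:,2].max().round(3),'r',round(np.hypot(*r[0])))
# topdown
T=np.zeros((600,800,3),np.uint8); im=f['im']
k=P[:,2]<.12; q=P[k]; o=np.argsort(q[:,2]); col=im[v[k],u[k]][o][:,::-1]
X=((q[o,1]+.5)*800).astype(int); Y=((q[o,0]-.15)*800).astype(int)
m=(X>=0)&(X<799)&(Y>=0)&(Y<599)
for dx in(0,1):
    for dy in (0,1): T[np.clip(Y[m]+dy,0,599),X[m]+dx]=col[m]
cv2.imwrite('pics/top.png',T)
E
```

```text
m_small [ 0.423 -0.254  0.03 ] 55 [ 412.3 -259.1] [22.6 21. ] 42.1 zmax 0.049 r 487
m_sq [ 0.471 -0.107  0.03 ] 105 [ 462.5 -108.3] [26.6 27.9] 64.3 zmax 0.048 r 475
m_large [0.642 0.211 0.03 ] 172 [636.3 216.7] [32.4 34.5] 57.6 zmax 0.049 r 672
m_obl [0.525 0.423 0.03 ] 166 [511.9 431.7] [18.4 75.7] 1.5 zmax 0.047 r 670
b_obl [ 0.514 -0.423  0.03 ] 517 [ 509.4 -423.9] [ 87.6 130.6] 72.9 zmax 0.064 r 663
b_large [ 0.626 -0.228  0.03 ] 456 [ 625.8 -228.1] [115.  114.3] 60.3 zmax 0.063 r 666
b_sq [0.463 0.101 0.03 ] 386 [463.   97.8] [101.9 108.6] 72.0 zmax 0.063 r 473
b_small [0.394 0.269 0.03 ] 230 [393.1 267.3] [85.7 86.5] 51.7 zmax 0.062 r 475
amber [0.644 0.    0.03 ] 527 [657.2  -1.2] [49.  40.7] 81.8 zmax 0.094 r 657
dark [0.309 0.003 0.03 ] 214 [326.7 -14.8] [28.9 40.8] 88.7 zmax 0.093 r 327
ykn [ 0.337 -0.225  0.03 ] 74 [ 328.9 -230.9] [21.5 22.5] 28.6 zmax 0.05 r 402
pkn [ 0.511 -0.236  0.03 ] 118 [ 530.3 -238.5] [81.8 24.1] 8.3 zmax 0.061 r 581
pbox [0.648 0.434 0.03 ] 853 [648.6 432.8] [106.1 106. ] 79.9 zmax 0.062 r 780
cup1 [ 0.269 -0.375  0.03 ] 648 [ 283.8 -367.8] [66.  69.4] 87.2 zmax 0.088 r 464
cup2 [0.254 0.411 0.03 ] 560 [268.1 398.9] [85.7 59.5] 50.6 zmax 0.116 r 481
```

View pics/top.png

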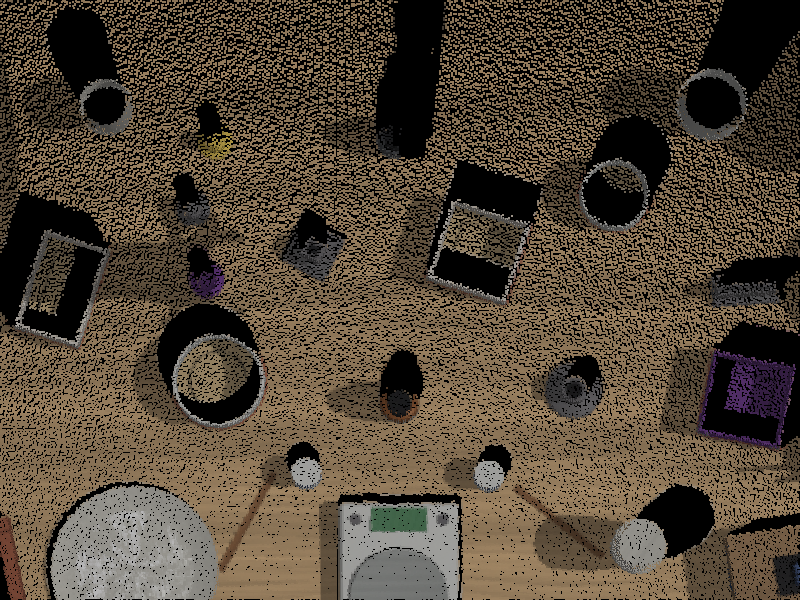

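>>> {"fn": "jog_arm", "kwargs": {"targets": [{"dx": -0.9, "dy": -2.7, "dz": -2}, {"dx": -0.9, "dy": -2.7, "dz": -2}, {"dx": -0.9, "dy": -2.7, "dz": -2}, {"dx": -1, "dy": -2.7, "dz": -2}, {}, {}]}}

```text
schema error: expected keys ax, ay, az, dx, dy, dz, claw
```

```bash
cat >> m.py <<'E'
def wrist(f=None):
    c,im,d=snap('wrist',f); return c,im,d
def circ(S):
    A=np.c_[2*S[:,:2],np.ones(len(S))]; b=(S[:,:2]**2).sum(1)
    x=np.linalg.lstsq(A,b,rcond=None)[0]; return x[:2],np.sqrt(x[2]+x[0]**2+x[1]**2)
def meas(g,rad,z0,z1,f=None,c=None,round_=None):
    """pts near g (m) between z0,z1: minAreaRect on them (mm) and contact of height"""
    cc,im,d=wrist(f) if c is None else c
    P,u,v=cloud(cc,d)
    k=(np.hypot(P[:,0]-g[0],P[:,1]-g[1])<rad)&(P[:,2]>z0)&(P[:,2]<z1); S=P[k]
    # contour of the mask, cast to median height
    M=np.zeros(d.shape,np.uint8); M[v[k],u[k]]=255
    M=cv2.morphologyEx(M,cv2.MORPH_CLOSE,np.ones((3,3)))
    cs=max(cv2.findContours(M,cv2.RETR_EXTERNAL,cv2.CHAIN_APPROX_NONE)[0],key=cv2.contourArea)
    zz=np.median(S[:,2]); W=world(cc,cs.reshape(-1,2),z=zz)
    r=cv2.minAreaRect((W[:,:2]*1000).astype(np.float32))
    s=read_state()
    print('n',len(S),'z',zz.round(4),'rect',np.round(r[0],1),np.round(r[1],1),'ang',round(r[2],1),'tcp',(s['position']*1000).round(1),'t',s['clock'])
    if round_: x,R=circ(W); print(' circle',(x*1000).round(1),(R*1000).round(1))
    x,y,w,h=cv2.boundingRect(cs); print(' px',x,y,w,h)
    return cc,im,d
E
python3 - <<'E'
from m import *
c=meas((.4625,-.1083),.03,.040,.053,'w1')
meas((.4625,-.1083),.05,.004,.012,c=c)
E
```

```text
n 554 z 0.0451 rect [ 460.  -105.6] [28.6 25.9] ang 63.8 tcp [499.6   0.  241.8] t 0.2
 px 223 265 31 30
n 1268 z 0.0074 rect [ 459.  -106.2] [60.1 59.5] ang 62.4 tcp [499.6   0.  241.8] t 0.2
 px 209 233 66 62
```

View pics/w1.png

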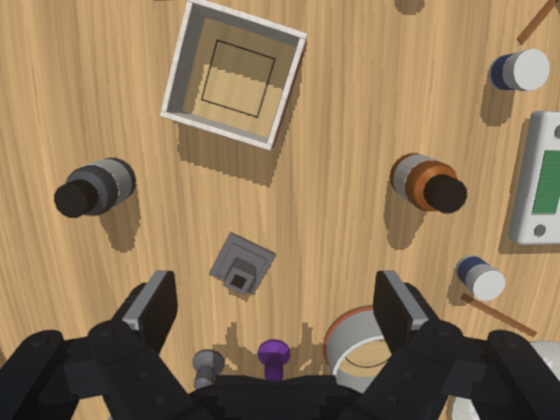

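The wrist view shows the square master at (242,265), with the square box at (235,75) and the amber bottle at (430,183). Next I go above the square master, turned to match it.

>>> {"fn": "jog_arm", "kwargs": {"targets": [{"dx": -0.98, "dy": -2.65, "dz": -2, "ax": 0, "ay": 0, "az": -0.12, "claw": 0.4}, {"dx": -0.98, "dy": -2.65, "dz": -2, "ax": 0, "ay": 0, "az": -0.12, "claw": 0.4}, {"dx": -0.98, "dy": -2.65, "dz": -2, "ax": 0, "ay": 0, "az": -0.12, "claw": 0.4}, {"dx": -0.98, "dy": -2.65, "dz": -2, "ax": 0, "ay": 0, "az": -0.12, "claw": 0.4}, {"dx": 0, "dy": 0, "dz": 0, "ax": 0, "ay": 0, "az": 0, "claw": 0.4}, {"dx": 0, "dy": 0, "dz": 0, "ax": 0, "ay": 0, "az": 0, "claw": 0.4}], "grip_force": 30}}

```text
clock: 0.8
position: [0.4603, -0.1063, 0.1619]
eef_rot: [0.855, 0.519, -0.0, -0.001]
force: [0.7, -0.9, 0.7]
grip_width: 0.0599
grip_force: 0.0
```

```bash
python3 - <<'E'
from m import *
c=meas((.460,-.106),.03,.040,.053,'w2')
meas((.460,-.106),.05,.004,.012,c=c)
s=read_state();print(s['eef_rot'],s['grip_width'],s['joints'])
E
```

```text
n 1158 z 0.0454 rect [ 459.7 -106.7] [26.9 25.4] ang 61.5 tcp [ 461.2 -105.9  162.7] t 0.85
 px 258 191 35 35
n 2429 z 0.0075 rect [ 459.5 -106.8] [59.7 59.7] ang 62.4 tcp [ 461.2 -105.9  162.7] t 0.85
 px 240 161 71 68
[8.54738387e-01 5.19058938e-01 3.27862112e-04 3.86283962e-05] 0.059616827852105175 [-2.25939861e-01  2.39900207e-01 -2.10878309e-01  1.11949396e+00
  4.01894868e-04  1.82415366e+00]
```

>>> {"fn": "jog_arm", "kwargs": {"targets": [{"dx": -0.1, "dy": -0.1, "dz": -4, "ax": 0, "ay": 0, "az": 0, "claw": 0.4}, {"dx": 0, "dy": 0, "dz": -4, "ax": 0, "ay": 0, "az": 0, "claw": 0.4}, {"dx": 0, "dy": 0, "dz": -3, "ax": 0, "ay": 0, "az": 0, "claw": 0.4}, {"dx": 0, "dy": 0, "dz": -2.2, "ax": 0, "ay": 0, "az": 0, "claw": 0.4}, {"dx": 0, "dy": 0, "dz": 0, "ax": 0, "ay": 0, "az": 0, "claw": 0.4}, {"dx": 0, "dy": 0, "dz": 0, "ax": 0, "ay": 0, "az": 0, "claw": -0.6}, {"dx": 0, "dy": 0, "dz": 0, "ax": 0, "ay": 0, "az": 0, "claw": -0.6}, {"dx": 0, "dy": 0, "dz": 0, "ax": 0, "ay": 0, "az": 0, "claw": -0.6}]}}

```text
clock: 1.65
position: [0.4617, -0.1071, 0.0322]
eef_rot: [0.855, 0.519, 0.002, 0.001]
force: [-0.1, 1.7, 2.9]
grip_width: 0.0254
grip_force: 31.0
```

>>> {"fn": "jog_arm", "kwargs": {"targets": [{"dx": 0, "dy": 0, "dz": 0, "ax": 0, "ay": 0, "az": 0, "claw": -0.6}, {"dx": 0, "dy": 0, "dz": 0, "ax": 0, "ay": 0, "az": 0, "claw": -0.6}]}}

```text
clock: 1.85
position: [0.4617, -0.1071, 0.0322]
eef_rot: [0.855, 0.519, 0.002, 0.001]
force: [1.2, 1.8, 5.8]
grip_width: 0.0252
grip_force: 31.5
```

>>> {"fn": "jog_arm", "kwargs": {"targets": [{"dx": 0, "dy": 0, "dz": 2, "ax": 0, "ay": 0, "az": 0, "claw": -0.6}, {"dx": 0, "dy": 0, "dz": 4, "ax": 0, "ay": 0, "az": 0, "claw": -0.6}, {"dx": 0, "dy": 2, "dz": 4, "ax": 0, "ay": 0, "az": 0.08, "claw": -0.6}, {"dx": 0, "dy": 4, "dz": 3, "ax": 0, "ay": 0, "az": 0.08, "claw": -0.6}, {"dx": 0, "dy": 4, "dz": 0, "ax": 0, "ay": 0, "az": 0, "claw": -0.6}, {"dx": 0, "dy": 3, "dz": 0, "ax": 0, "ay": 0, "az": 0, "claw": -0.6}, {"dx": 0, "dy": 1.5, "dz": 0, "ax": 0, "ay": 0, "az": 0, "claw": -0.6}, {"dx": 0, "dy": 0, "dz": 0, "ax": 0, "ay": 0, "az": 0, "claw": -0.6}]}}

```text
clock: 2.65
position: [0.4597, 0.0397, 0.1608]
eef_rot: [0.81, 0.587, 0.0, 0.0]
force: [0.2, -0.4, -1.5]
grip_width: 0.0255
grip_force: 30.5
```

```bash
python3 - <<'E'
from m import *
c=meas((.460,.099),.085,.057,.064,'w3')
s=read_state();print(s['eef_rot'],s['grip_width'],s['position'])
E
```

```text
n 4231 z 0.0592 rect [461.   99.6] [103.8 104.2] ang 72.3 tcp [459.7  38.6 160.6] t 2.7
 px 166 49 163 159
[8.10082908e-01 5.86315253e-01 7.03935968e-05 3.19355161e-04] 0.02540934526404733 [0.45966819 0.03863782 0.16064358]
```

View pics/w3.png

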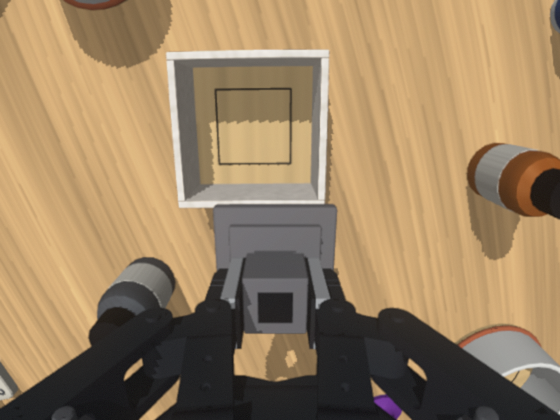

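>>> {"fn": "jog_arm", "kwargs": {"targets": [{"dx": 0.1, "dy": 3.1, "dz": 0, "ax": 0, "ay": 0, "az": 0.008, "claw": -0.6}, {"dx": 0, "dy": 2, "dz": 0, "ax": 0, "ay": 0, "az": 0, "claw": -0.6}, {"dx": 0, "dy": 1, "dz": 0, "ax": 0, "ay": 0, "az": 0, "claw": -0.6}, {"dx": 0, "dy": 0, "dz": 0, "ax": 0, "ay": 0, "az": 0, "claw": -0.6}, {"dx": 0, "dy": 0, "dz": -3, "ax": 0, "ay": 0, "az": 0, "claw": -0.6}, {"dx": 0, "dy": 0, "dz": -4, "ax": 0, "ay": 0, "az": 0, "claw": -0.6}, {"dx": 0, "dy": 0, "dz": -2.5, "ax": 0, "ay": 0, "az": 0, "claw": -0.6}, {"dx": 0, "dy": 0, "dz": -1, "ax": 0, "ay": 0, "az": 0, "claw": -0.6}]}}

```text
clock: 3.5
position: [0.4586, 0.0972, 0.0528]
eef_rot: [0.809, 0.588, -0.003, -0.001]
force: [0.4, -0.1, -0.9]
grip_width: 0.0253
grip_force: 30.4
```

>>> {"fn": "jog_arm", "kwargs": {"targets": [{"dx": 0, "dy": 0, "dz": -0.6, "ax": 0, "ay": 0, "az": 0, "claw": -0.6}, {"dx": 0, "dy": 0, "dz": -0.4, "ax": 0, "ay": 0, "az": 0, "claw": -0.6}, {"dx": 0, "dy": 0, "dz": -0.3, "ax": 0, "ay": 0, "az": 0, "claw": -0.6}, {"dx": 0, "dy": 0, "dz": -0.2, "ax": 0, "ay": 0, "az": 0, "claw": -0.6}, {"dx": 0, "dy": 0, "dz": 0, "ax": 0, "ay": 0, "az": 0, "claw": -0.6}]}}

```text
clock: 4.0
position: [0.4612, 0.0991, 0.0408]
eef_rot: [0.808, 0.589, 0.0, 0.0]
force: [-0.5, -0.6, -0.2]
grip_width: 0.0252
grip_force: 30.4
```

>>> {"fn": "jog_arm", "kwargs": {"targets": [{"dx": 0, "dy": 0, "dz": -0.15, "ax": 0, "ay": 0, "az": 0, "claw": -0.6}, {"dx": 0, "dy": 0, "dz": -0.1, "ax": 0, "ay": 0, "az": 0, "claw": -0.6}, {"dx": 0, "dy": 0, "dz": -0.05, "ax": 0, "ay": 0, "az": 0, "claw": -0.6}, {"dx": 0, "dy": 0, "dz": 0, "ax": 0, "ay": 0, "az": 0, "claw": -0.6}]}}

```text
clock: 4.4
position: [0.4611, 0.0991, 0.0382]
eef_rot: [0.808, 0.589, 0.0, 0.0]
force: [-2.0, -0.8, 5.3]
grip_width: 0.0254
grip_force: 31.2
```

>>> {"fn": "jog_arm", "kwargs": {"targets": [{"dx": 0, "dy": 0, "dz": 0, "ax": 0, "ay": 0, "az": 0, "claw": -0.15}, {"dx": 0, "dy": 0, "dz": 0, "ax": 0, "ay": 0, "az": 0, "claw": -0.15}, {"dx": 0, "dy": 0, "dz": 2, "ax": 0, "ay": 0, "az": 0, "claw": -0.15}, {"dx": 0, "dy": 0, "dz": 4, "ax": 0, "ay": 0, "az": 0, "claw": -0.15}, {"dx": 0, "dy": 0, "dz": 4, "ax": 0, "ay": 0, "az": 0, "claw": -0.15}, {"dx": 0, "dy": -3, "dz": 4, "ax": 0, "ay": 0, "az": 0.1, "claw": 0.4}, {"dx": 0, "dy": -3, "dz": 2, "ax": 0, "ay": 0, "az": 0.1, "claw": 0.4}, {"dx": 0, "dy": 0, "dz": 0, "ax": 0, "ay": 0, "az": 0.1, "claw": 0.4}]}}

```text
clock: 5.2
position: [0.4632, 0.0367, 0.2012]
eef_rot: [0.711, 0.703, 0.003, 0.003]
force: [0.6, 1.1, -0.8]
grip_width: 0.0595
grip_force: 0.0
```

```bash
python3 - <<'E'
from m import *
c=meas((.461,.0995),.085,.057,.064,'w4')
meas((.461,.0995),.025,.047,.0555,c=c)
meas((.461,.0995),.042,.010,.0175,c=c)
E
```

```text
n 3471 z 0.0592 rect [460.8  99.3] [104.3 104.4] ang 72.2 tcp [462.2  37.7 199.4] t 5.25
 px 190 32 166 170
n 1071 z 0.0513 rect [460.2  98. ] [26.3 26. ] ang 71.8 tcp [462.2  37.7 199.4] t 5.25
 px 250 103 40 40
n 2211 z 0.0134 rect [460.4  97.9] [60.2 59.6] ang 71.6 tcp [462.2  37.7 199.4] t 5.25
 px 231 77 81 83
```

View pics/w4.png

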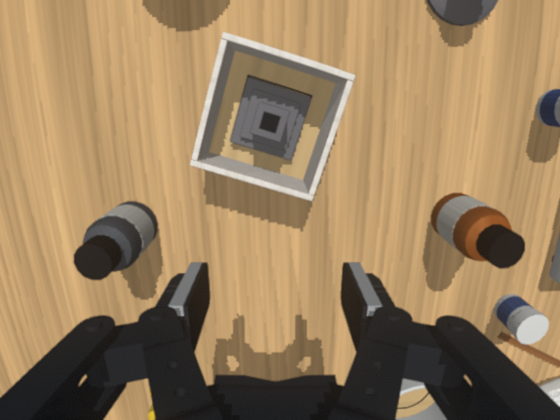

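The square master is in with about 1.4 mm of offset, which is fine. Next is the small round master: the grey knob at scene (175,203), with yellow (189,177) and purple (179,232) beside it. I will confirm it in a close crop.

>>> {"fn": "jog_arm", "kwargs": {"targets": [{"dx": -0.7, "dy": -4, "dz": 0, "ax": 0, "ay": 0, "az": 0, "claw": 0.2}, {"dx": -0.7, "dy": -4.5, "dz": 0, "ax": 0, "ay": 0, "az": 0, "claw": 0.2}, {"dx": -0.7, "dy": -4.5, "dz": 0, "ax": 0, "ay": 0, "az": 0, "claw": 0.2}, {"dx": -0.7, "dy": -4.5, "dz": 0, "ax": 0, "ay": 0, "az": 0, "claw": 0.2}, {"dx": -0.7, "dy": -4.5, "dz": 0, "ax": 0, "ay": 0, "az": 0, "claw": 0.2}, {"dx": -0.7, "dy": -4.5, "dz": -2, "ax": 0, "ay": 0, "az": 0, "claw": 0.2}, {"dx": -0.8, "dy": -3.1, "dz": -2, "ax": 0, "ay": 0, "az": 0, "claw": 0.2}, {"dx": 0, "dy": 0, "dz": 0, "ax": 0, "ay": 0, "az": 0, "claw": 0.2}]}}

```text
clock: 6.05
position: [0.4081, -0.2589, 0.154]
eef_rot: [0.714, 0.7, -0.001, -0.003]
force: [-1.5, 0.8, 0.3]
grip_width: 0.0512
grip_force: 0.0
```

```bash
python3 - <<'E'
from m import *
c=meas((.410,-.257),.03,.036,.052,'w5',round_=1)
meas((.410,-.257),.04,.003,.012,c=c,round_=1)
im=c[1][:,:,::-1]; cv2.imwrite('pics/w5c.png',cv2.resize(im[60:340,100:460],(720,560)))
E
```

```text
n 820 z 0.0444 rect [ 408.6 -256.2] [24.5 22.8] ang 88.9 tcp [ 409.1 -257.5  155.2] t 6.1
 circle [ 408.5 -256.5] 11.8
 px 261 191 32 33
n 1137 z 0.006 rect [ 408.5 -255.5] [39.  42.9] ang 88.9 tcp [ 409.1 -257.5  155.2] t 6.1
 circle [ 408.4 -257. ] 18.8
 px 251 170 52 46
```

View pics/w5c.png

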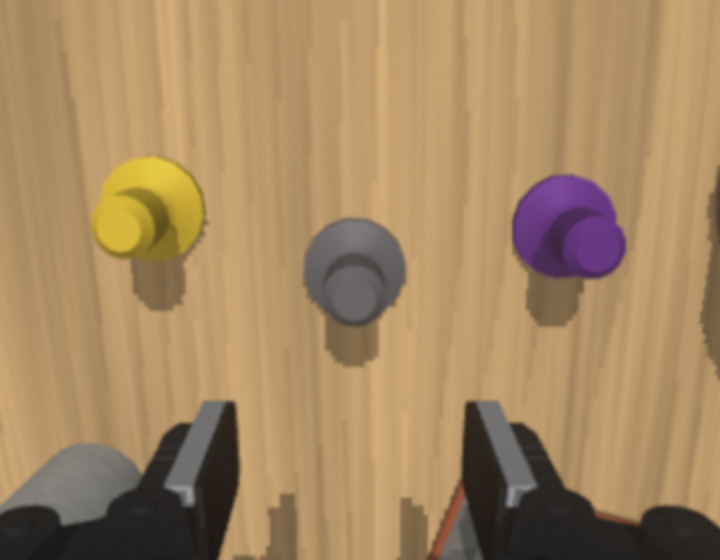

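The grey knob is at crop (355,272), with yellow at (150,210) and purple at (565,225). The grey one is the master, and the fingers have room around it.

>>> {"fn": "jog_arm", "kwargs": {"targets": [{"dx": -0.05, "dy": 0.1, "dz": -4, "ax": 0, "ay": 0, "az": 0, "claw": 0.2}, {"dx": 0, "dy": 0, "dz": -4, "ax": 0, "ay": 0, "az": 0, "claw": 0.2}, {"dx": 0, "dy": 0, "dz": -3, "ax": 0, "ay": 0, "az": 0, "claw": 0.2}, {"dx": 0, "dy": 0, "dz": -1.9, "ax": 0, "ay": 0, "az": 0, "claw": 0.2}, {"dx": 0, "dy": 0, "dz": 0, "ax": 0, "ay": 0, "az": 0, "claw": 0.2}, {"dx": 0, "dy": 0, "dz": 0, "ax": 0, "ay": 0, "az": 0, "claw": -0.7}, {"dx": 0, "dy": 0, "dz": 0, "ax": 0, "ay": 0, "az": 0, "claw": -0.7}, {"dx": 0, "dy": 0, "dz": 0, "ax": 0, "ay": 0, "az": 0, "claw": -0.7}]}}

```text
clock: 6.9
position: [0.4118, -0.2564, 0.03]
eef_rot: [0.711, 0.703, 0.001, 0.002]
force: [-0.6, -0.5, 2.5]
grip_width: 0.0226
grip_force: 29.7
```

>>> {"fn": "jog_arm", "kwargs": {"targets": [{"dx": 0, "dy": 0, "dz": 0, "ax": 0, "ay": 0, "az": 0, "claw": -0.7}, {"dx": 0, "dy": 0, "dz": 0, "ax": 0, "ay": 0, "az": 0, "claw": -0.7}]}}

```text
clock: 7.1
position: [0.4118, -0.2565, 0.03]
eef_rot: [0.711, 0.703, 0.001, 0.002]
force: [0.9, 1.8, 6.7]
grip_width: 0.0229
grip_force: 30.1
```

>>> {"fn": "jog_arm", "kwargs": {"targets": [{"dx": 0, "dy": 0, "dz": 2, "ax": 0, "ay": 0, "az": 0, "claw": -0.7}, {"dx": 0, "dy": 0, "dz": 4, "ax": 0, "ay": 0, "az": 0, "claw": -0.7}, {"dx": 0, "dy": 1, "dz": 4, "ax": 0, "ay": 0, "az": 0, "claw": -0.7}, {"dx": 0, "dy": 3, "dz": 4, "ax": 0, "ay": 0, "az": 0, "claw": -0.7}, {"dx": 0, "dy": 4.5, "dz": 0, "ax": 0, "ay": 0, "az": 0, "claw": -0.7}, {"dx": 0, "dy": 4.5, "dz": 0, "ax": 0, "ay": 0, "az": 0, "claw": -0.7}, {"dx": 0, "dy": 4.5, "dz": 0, "ax": 0, "ay": 0, "az": 0, "claw": -0.7}, {"dx": 0, "dy": 4.5, "dz": 0, "ax": 0, "ay": 0, "az": 0, "claw": -0.7}]}}

```text
clock: 7.9
position: [0.41, -0.0346, 0.1689]
eef_rot: [0.712, 0.702, 0.0, 0.001]
force: [1.6, 0.4, -0.7]
grip_width: 0.023
grip_force: 29.7
```

>>> {"fn": "jog_arm", "kwargs": {"targets": [{"dx": -0.4, "dy": 4.5, "dz": 0, "ax": 0, "ay": 0, "az": 0, "claw": -0.7}, {"dx": -0.4, "dy": 4.5, "dz": 0, "ax": 0, "ay": 0, "az": 0, "claw": -0.7}, {"dx": -0.4, "dy": 4.5, "dz": 0, "ax": 0, "ay": 0, "az": 0, "claw": -0.7}, {"dx": -0.4, "dy": 4.5, "dz": 0, "ax": 0, "ay": 0, "az": 0, "claw": -0.7}, {"dx": -0.4, "dy": 4, "dz": 0, "ax": 0, "ay": 0, "az": 0, "claw": -0.7}, {"dx": 0, "dy": 2, "dz": 0, "ax": 0, "ay": 0, "az": 0, "claw": -0.7}, {"dx": 0, "dy": 0, "dz": 0, "ax": 0, "ay": 0, "az": 0, "claw": -0.7}, {"dx": 0, "dy": 0, "dz": 0, "ax": 0, "ay": 0, "az": 0, "claw": -0.7}]}}

```text
clock: 8.7
position: [0.39, 0.2039, 0.1683]
eef_rot: [0.711, 0.703, -0.0, 0.0]
force: [0.8, -0.5, -0.7]
grip_width: 0.0228
grip_force: 29.7
```

```bash
python3 - <<'E'
from m import *
c=meas((.3905,.267),.07,.056,.064,'w6',round_=1)
s=read_state();p=s['position'];print(s['eef_rot'],s['grip_width'])
# held object
P,u,v=cloud(c[0],c[2]);k=(np.hypot(P[:,0]-p[0],P[:,1]-p[1])<.04)&(P[:,2]>p[2]-.03)&(P[:,2]<p[2]+.03)
im=c[1].astype(int)
print(np.percentile(P[k],[1,50,99],axis=0).round(4))
E
```

```text
n 2922 z 0.059 rect [389.9 270. ] [87.1 86.8] ang 45.6 tcp [390.1 203.3 168.3] t 8.75
 circle [390.1 269.8] 43.3
 px 210 50 129 131
[ 7.11470661e-01  7.02715684e-01 -3.65668312e-04  1.80851113e-04] 0.02288489947541135
[[0.3661 0.1936 0.1404]
 [0.3899 0.2111 0.178 ]
 [0.4138 0.2227 0.1972]]
```

View pics/w6.png

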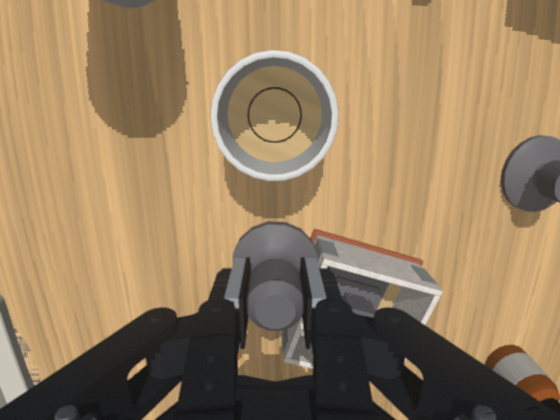

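>>> {"fn": "jog_arm", "kwargs": {"targets": [{"dx": 0, "dy": 3.2, "dz": 0, "ax": 0, "ay": 0, "az": 0, "claw": -0.7}, {"dx": 0, "dy": 2.5, "dz": 0, "ax": 0, "ay": 0, "az": 0, "claw": -0.7}, {"dx": 0, "dy": 1, "dz": 0, "ax": 0, "ay": 0, "az": 0, "claw": -0.7}, {"dx": 0, "dy": 0, "dz": 0, "ax": 0, "ay": 0, "az": 0, "claw": -0.7}, {"dx": 0, "dy": 0, "dz": -3, "ax": 0, "ay": 0, "az": 0, "claw": -0.7}, {"dx": 0, "dy": 0, "dz": -4, "ax": 0, "ay": 0, "az": 0, "claw": -0.7}, {"dx": 0, "dy": 0, "dz": -3, "ax": 0, "ay": 0, "az": 0, "claw": -0.7}, {"dx": 0, "dy": 0, "dz": -1.5, "ax": 0, "ay": 0, "az": 0, "claw": -0.7}]}}

```text
clock: 9.55
position: [0.3885, 0.2678, 0.0507]
eef_rot: [0.712, 0.702, -0.003, -0.0]
force: [-0.3, 0.1, -0.7]
grip_width: 0.0226
grip_force: 29.7
```

>>> {"fn": "jog_arm", "kwargs": {"targets": [{"dx": 0, "dy": 0, "dz": -0.6, "ax": 0, "ay": 0, "az": 0, "claw": -0.7}, {"dx": 0, "dy": 0, "dz": -0.4, "ax": 0, "ay": 0, "az": 0, "claw": -0.7}, {"dx": 0, "dy": 0, "dz": -0.3, "ax": 0, "ay": 0, "az": 0, "claw": -0.7}, {"dx": 0, "dy": 0, "dz": -0.1, "ax": 0, "ay": 0, "az": 0, "claw": -0.7}, {"dx": 0, "dy": 0, "dz": 0, "ax": 0, "ay": 0, "az": 0, "claw": -0.7}, {"dx": 0, "dy": 0, "dz": 0, "ax": 0, "ay": 0, "az": 0, "claw": -0.7}]}}

```text
clock: 10.15
position: [0.3907, 0.2713, 0.0399]
eef_rot: [0.711, 0.703, 0.001, 0.0]
force: [0.2, -0.9, -0.8]
grip_width: 0.0229
grip_force: 29.7
```

>>> {"fn": "jog_arm", "kwargs": {"targets": [{"dx": 0, "dy": -0.1, "dz": -0.15, "ax": 0, "ay": 0, "az": 0, "claw": -0.7}, {"dx": 0, "dy": 0, "dz": -0.1, "ax": 0, "ay": 0, "az": 0, "claw": -0.7}, {"dx": 0, "dy": 0, "dz": -0.1, "ax": 0, "ay": 0, "az": 0, "claw": -0.7}, {"dx": 0, "dy": 0, "dz": 0, "ax": 0, "ay": 0, "az": 0, "claw": -0.7}]}}

```text
clock: 10.55
position: [0.3903, 0.27, 0.036]
eef_rot: [0.711, 0.703, 0.0, -0.0]
force: [-1.0, 0.3, 1.8]
grip_width: 0.023
grip_force: 29.9
```

>>> {"fn": "jog_arm", "kwargs": {"targets": [{"dx": 0, "dy": 0, "dz": -0.05, "ax": 0, "ay": 0, "az": 0, "claw": -0.7}, {"dx": 0, "dy": 0, "dz": 0, "ax": 0, "ay": 0, "az": 0, "claw": -0.22}, {"dx": 0, "dy": 0, "dz": 0, "ax": 0, "ay": 0, "az": 0, "claw": -0.22}, {"dx": 0, "dy": 0, "dz": 2, "ax": 0, "ay": 0, "az": 0, "claw": -0.22}, {"dx": 0, "dy": 0, "dz": 4, "ax": 0, "ay": 0, "az": 0, "claw": -0.22}, {"dx": 0, "dy": -1, "dz": 4, "ax": 0, "ay": 0, "az": 0, "claw": -0.22}, {"dx": 0, "dy": -3, "dz": 4, "ax": 0, "ay": 0, "az": 0, "claw": 0}, {"dx": 0, "dy": 0, "dz": 0, "ax": 0, "ay": 0, "az": 0, "claw": 0}]}}

```text
clock: 11.35
position: [0.3931, 0.2297, 0.1805]
eef_rot: [0.712, 0.702, 0.004, 0.002]
force: [1.0, 0.3, -0.2]
grip_width: 0.0427
grip_force: 0.0
```

```bash
python3 - <<'E'
from m import *
g=(.390,.270)
c=meas(g,.07,.056,.064,'w7',round_=1)
meas(g,.025,.043,.0555,c=c,round_=1)
meas(g,.03,.008,.016,c=c,round_=1)
E
```

```text
n 2432 z 0.059 rect [389.9 269.9] [86.2 86.4] ang 89.0 tcp [392.1 230.1 178. ] t 11.4
 circle [390.  269.9] 43.2
 px 210 93 118 118
n 759 z 0.0505 rect [390.1 268.6] [22.8 22.8] ang 89.0 tcp [392.1 230.1 178. ] t 11.4
 circle [389.8 268.6] 11.5
 px 254 139 31 31
n 1150 z 0.0118 rect [389.8 268.5] [42.4 41.9] ang 89.0 tcp [392.1 230.1 178. ] t 11.4
 circle [389.9 268.5] 21.4
 px 245 123 49 50
```

```bash
python3 - <<'E'
from m import *
f=np.load('scene0.npz'); P,u,v=cloud(f,f['d'])
for y0 in (.45,.5,.55,.6,.65):
    k=(P[:,1]>y0)&(P[:,1]<y0+.05)&(P[:,2]>.1)&(P[:,0]>.1)&(P[:,0]<.8); q=P[k]
    if len(q): print(y0,len(q),q.min(0).round(3),q.max(0).round(3))
for y0 in (-.45,-.5,-.55,-.6,-.65):
    k=(P[:,1]>y0-.05)&(P[:,1]<y0)&(P[:,2]>.1)&(P[:,0]>.1)&(P[:,0]<.8); q=P[k]
    if len(q): print(y0,len(q),q.min(0).round(3),q.max(0).round(3))
E
```

```text
0.5 441 [0.229 0.536 0.1  ] [0.323 0.55  0.199]
0.55 1685 [0.184 0.55  0.1  ] [0.757 0.6   0.199]
0.6 2650 [0.175 0.6   0.1  ] [0.691 0.65  0.2  ]
0.65 1360 [0.177 0.65  0.1  ] [0.574 0.7   0.199]
-0.5 1770 [ 0.177 -0.55   0.1  ] [ 0.37  -0.501  0.24 ]
-0.55 1911 [ 0.15 -0.6   0.1 ] [ 0.396 -0.55   0.248]
-0.6 1790 [ 0.143 -0.65   0.1  ] [ 0.523 -0.6    0.232]
-0.65 926 [ 0.15 -0.7   0.1 ] [ 0.489 -0.65   0.238]
```

>>> {"fn": "jog_arm", "kwargs": {"targets": [{"dx": 1.5, "dy": 2.5, "dz": 0, "ax": 0, "ay": 0, "az": 0.035, "claw": 0.2}, {"dx": 2, "dy": 3.5, "dz": 0, "ax": 0, "ay": 0, "az": 0, "claw": 0.2}, {"dx": 2, "dy": 3.5, "dz": 0, "ax": 0, "ay": 0, "az": 0, "claw": 0.2}, {"dx": 2, "dy": 3.5, "dz": 0, "ax": 0, "ay": 0, "az": 0, "claw": 0.2}, {"dx": 2, "dy": 1, "dz": 0, "ax": 0, "ay": 0, "az": 0, "claw": 0.2}, {"dx": 2, "dy": 0, "dz": 0, "ax": 0, "ay": 0, "az": 0, "claw": 0.2}, {"dx": 0, "dy": 0, "dz": 0, "ax": 0, "ay": 0, "az": 0, "claw": 0.2}, {"dx": 0, "dy": 0, "dz": 0, "ax": 0, "ay": 0, "az": 0, "claw": 0.2}]}}

```text
clock: 12.2
position: [0.5043, 0.3697, 0.173]
eef_rot: [0.699, 0.715, -0.002, -0.001]
force: [0.4, -0.3, -0.8]
grip_width: 0.0509
grip_force: 0.0
```

```bash
python3 - <<'E'
from m import *
g=(.509,.434)
c=meas(g,.05,.036,.053,'w8')
meas(g,.06,.005,.014,c=c)
print(read_state()['eef_rot'])
E
```

```text
n 2298 z 0.0452 rect [507.7 433.1] [16.1 75.8] ang 3.3 tcp [504.1 369.6 173.6] t 12.25
 px 270 66 25 106
n 2655 z 0.0092 rect [496.5 432.4] [20.1 83.7] ang 0.5 tcp [504.1 369.6 173.6] t 12.25
 px 256 66 26 103
[ 6.98882041e-01  7.15234946e-01 -1.62619703e-03 -4.68527212e-04]
```

View pics/w8.png

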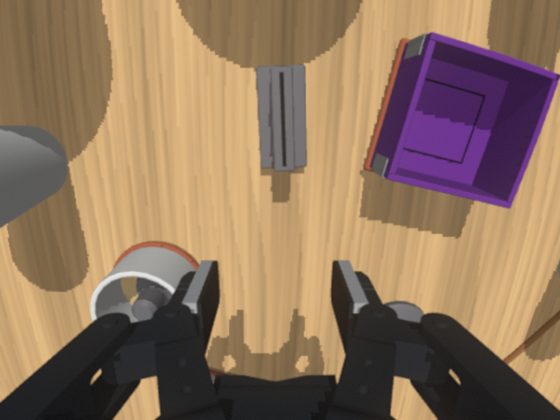

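```bash
python3 - <<'E'
from m import *
f=np.load('scene0.npz'); P,u,v=cloud(f,f['d'])
for x0 in (.44,.48,.52,.56):
    k=(P[:,0]>x0)&(P[:,0]<x0+.04)&(P[:,2]>.08)&(P[:,1]>.48)&(P[:,1]<.75); q=P[k]
    if len(q): print(x0,len(q),q.min(0).round(3),q.max(0).round(3))
E
```

```text
0.44 437 [0.44  0.603 0.081] [0.48  0.699 0.16 ]
0.48 621 [0.48  0.597 0.08 ] [0.52  0.677 0.161]
0.52 683 [0.52  0.601 0.08 ] [0.56  0.659 0.158]
0.56 281 [0.56  0.622 0.081] [0.576 0.679 0.158]
```

>>> {"fn": "jog_arm", "kwargs": {"targets": [{"dx": 0.4, "dy": 3, "dz": 0, "ax": 0, "ay": 0, "az": 0.015, "claw": 0.2}, {"dx": 0, "dy": 2.2, "dz": 0, "ax": 0, "ay": 0, "az": 0, "claw": 0.2}, {"dx": 0, "dy": 1.1, "dz": 0, "ax": 0, "ay": 0, "az": 0, "claw": 0.2}, {"dx": 0, "dy": 0, "dz": 0, "ax": 0, "ay": 0, "az": 0, "claw": 0.2}]}}

```text
clock: 12.65
position: [0.5082, 0.434, 0.1749]
eef_rot: [0.693, 0.721, -0.0, -0.0]
force: [0.9, -0.3, -0.1]
grip_width: 0.0509
grip_force: 0.0
```

```bash
python3 - <<'E'
from m import *
g=(.5077,.433)
c=meas(g,.05,.036,.053,'w9')
q=read_state()['eef_rot'];print(q,2*np.degrees(np.arctan2(q[1],q[0]))-90)
E
```

```text
n 1863 z 0.0452 rect [507.6 434.1] [15.9 76.7] ang 3.4 tcp [508.4 433.  175. ] t 12.7
 px 263 154 23 94
[ 6.93124312e-01  7.20817841e-01 -5.61177195e-04  1.16487507e-04] 2.2441080753019804
```

>>> {"fn": "jog_arm", "kwargs": {"targets": [{"dx": -0.1, "dy": 0.05, "dz": -4, "ax": 0, "ay": 0, "az": 0.018, "claw": 0.2}, {"dx": 0, "dy": 0, "dz": -4, "ax": 0, "ay": 0, "az": 0, "claw": 0.2}, {"dx": 0, "dy": 0, "dz": -4, "ax": 0, "ay": 0, "az": 0, "claw": 0.2}, {"dx": 0, "dy": 0, "dz": -2.5, "ax": 0, "ay": 0, "az": 0, "claw": 0.2}, {"dx": 0, "dy": 0, "dz": 0, "ax": 0, "ay": 0, "az": 0, "claw": 0.2}, {"dx": 0, "dy": 0, "dz": 0, "ax": 0, "ay": 0, "az": 0, "claw": -0.85}, {"dx": 0, "dy": 0, "dz": 0, "ax": 0, "ay": 0, "az": 0, "claw": -0.85}, {"dx": 0, "dy": 0, "dz": 0, "ax": 0, "ay": 0, "az": 0, "claw": -0.85}]}}

```text
clock: 13.5
position: [0.5098, 0.4346, 0.0333]
eef_rot: [0.687, 0.727, 0.002, 0.0]
force: [1.2, 0.9, 3.3]
grip_width: 0.0153
grip_force: 30.2
```

>>> {"fn": "jog_arm", "kwargs": {"targets": [{"dx": 0, "dy": 0, "dz": 0, "ax": 0, "ay": 0, "az": 0, "claw": -0.85}, {"dx": 0, "dy": 0, "dz": 0, "ax": 0, "ay": 0, "az": 0, "claw": -0.85}, {"dx": 0, "dy": 0, "dz": 0, "ax": 0, "ay": 0, "az": 0, "claw": -0.85}]}}

```text
clock: 13.8
position: [0.5098, 0.4346, 0.0333]
eef_rot: [0.687, 0.727, 0.002, 0.0]
force: [-0.3, -0.0, 7.7]
grip_width: 0.0155
grip_force: 30.5
```

>>> {"fn": "jog_arm", "kwargs": {"targets": [{"dx": 0, "dy": 0, "dz": 2, "ax": 0, "ay": 0, "az": 0, "claw": -0.85}, {"dx": 0, "dy": 0, "dz": 4, "ax": 0, "ay": 0, "az": 0, "claw": -0.85}, {"dx": 0, "dy": -1, "dz": 4, "ax": 0, "ay": 0, "az": -0.08, "claw": -0.85}, {"dx": 0, "dy": -3, "dz": 4, "ax": 0, "ay": 0, "az": -0.08, "claw": -0.85}, {"dx": 0, "dy": -4, "dz": 0, "ax": 0, "ay": 0, "az": -0.08, "claw": -0.85}, {"dx": 0, "dy": -4, "dz": 0, "ax": 0, "ay": 0, "az": -0.08, "claw": -0.85}, {"dx": 0, "dy": -4, "dz": 0, "ax": 0, "ay": 0, "az": -0.08, "claw": -0.85}, {"dx": 0, "dy": -4, "dz": 0, "ax": 0, "ay": 0, "az": -0.08, "claw": -0.85}]}}

```text
clock: 14.6
position: [0.5081, 0.232, 0.171]
eef_rot: [0.841, 0.541, 0.001, 0.0]
force: [0.3, -0.2, -0.8]
grip_width: 0.0152
grip_force: 29.5
```

>>> {"fn": "jog_arm", "kwargs": {"targets": [{"dx": -0.5, "dy": -4, "dz": 0, "ax": 0, "ay": 0, "az": -0.08, "claw": -0.85}, {"dx": -0.5, "dy": -4, "dz": 0, "ax": 0, "ay": 0, "az": -0.08, "claw": -0.85}, {"dx": -0.5, "dy": -4, "dz": 0, "ax": 0, "ay": 0, "az": -0.08, "claw": -0.85}, {"dx": -0.5, "dy": -4, "dz": 0, "ax": 0, "ay": 0, "az": -0.08, "claw": -0.85}, {"dx": -0.5, "dy": -4, "dz": 0, "ax": 0, "ay": 0, "az": -0.08, "claw": -0.85}, {"dx": -0.5, "dy": -4, "dz": 0, "ax": 0, "ay": 0, "az": -0.08, "claw": -0.85}, {"dx": -0.5, "dy": -4, "dz": 0, "ax": 0, "ay": 0, "az": -0.08, "claw": -0.85}, {"dx": -0.5, "dy": -4, "dz": 0, "ax": 0, "ay": 0, "az": -0.08, "claw": -0.85}]}}

```text
clock: 15.4
position: [0.468, -0.088, 0.171]
eef_rot: [0.968, 0.249, 0.001, 0.0]
force: [1.7, -0.2, -2.0]
grip_width: 0.0154
grip_force: 29.5
```

>>> {"fn": "jog_arm", "kwargs": {"targets": [{"dx": -0.4, "dy": -4, "dz": 0, "ax": 0, "ay": 0, "az": -0.08, "claw": -0.85}, {"dx": -0.4, "dy": -4, "dz": 0, "ax": 0, "ay": 0, "az": -0.08, "claw": -0.85}, {"dx": -0.4, "dy": -4, "dz": 0, "ax": 0, "ay": 0, "az": -0.08, "claw": -0.85}, {"dx": -0.4, "dy": -4, "dz": 0, "ax": 0, "ay": 0, "az": -0.08, "claw": -0.85}, {"dx": 0, "dy": -4, "dz": 0, "ax": 0, "ay": 0, "az": -0.08, "claw": -0.85}, {"dx": 0, "dy": -4, "dz": 0, "ax": 0, "ay": 0, "az": -0.08, "claw": -0.85}, {"dx": 0, "dy": 0, "dz": 0, "ax": 0, "ay": 0, "az": -0.08, "claw": -0.85}, {"dx": 0, "dy": 0, "dz": 0, "ax": 0, "ay": 0, "az": -0.08, "claw": -0.85}]}}

```text
clock: 16.2
position: [0.4519, -0.3281, 0.1704]
eef_rot: [0.998, -0.07, 0.0, 0.0]
force: [-0.1, -0.1, -1.3]
grip_width: 0.0153
grip_force: 29.8
```

>>> {"fn": "jog_arm", "kwargs": {"targets": [{"dx": 0, "dy": -4, "dz": 0, "ax": 0, "ay": 0, "az": -0.08, "claw": -0.85}, {"dx": 0, "dy": -3, "dz": 0, "ax": 0, "ay": 0, "az": -0.08, "claw": -0.85}, {"dx": 0, "dy": -1, "dz": 0, "ax": 0, "ay": 0, "az": 0, "claw": -0.85}, {"dx": 0, "dy": 0, "dz": 0, "ax": 0, "ay": 0, "az": 0, "claw": -0.85}, {"dx": 0, "dy": 0, "dz": 0, "ax": 0, "ay": 0, "az": 0, "claw": -0.85}]}}

```text
clock: 16.7
position: [0.4521, -0.4056, 0.1702]
eef_rot: [0.989, -0.146, -0.0, -0.001]
force: [-0.1, -0.4, -2.2]
grip_width: 0.0153
grip_force: 30.1
```

```bash
python3 - <<'E'
from m import *
g=(.507,-.422)
c=meas(g,.1,.057,.064,'w10')
s=read_state();q=s['eef_rot'];print(2*np.degrees(np.arctan2(q[1],q[0]))-90,s['joints'][5])
E
```

```text
n 3864 z 0.0592 rect [ 507.6 -422.4] [ 84.2 127.9] ang 72.2 tcp [ 452.2 -405.3  170.3] t 16.75
 px 213 30 129 189
-106.72661245485678 2.7025304657456544
```

View pics/w10.png

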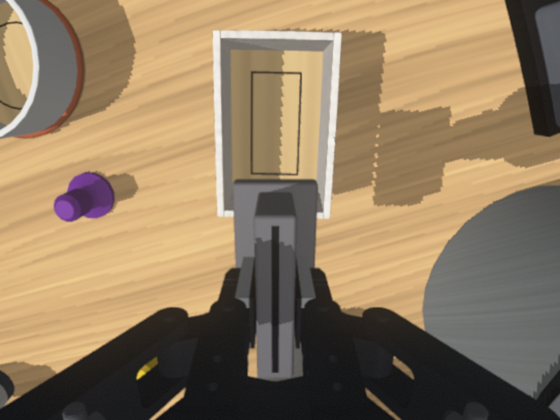

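>>> {"fn": "jog_arm", "kwargs": {"targets": [{"dx": 2.5, "dy": -0.8, "dz": 0, "ax": 0, "ay": 0, "az": -0.019, "claw": -0.85}, {"dx": 2.1, "dy": -0.7, "dz": 0, "ax": 0, "ay": 0, "az": 0, "claw": -0.85}, {"dx": 1, "dy": -0.2, "dz": 0, "ax": 0, "ay": 0, "az": 0, "claw": -0.85}, {"dx": 0, "dy": 0, "dz": 0, "ax": 0, "ay": 0, "az": 0, "claw": -0.85}, {"dx": 0, "dy": 0, "dz": -3, "ax": 0, "ay": 0, "az": 0, "claw": -0.85}, {"dx": 0, "dy": 0, "dz": -3, "ax": 0, "ay": 0, "az": 0, "claw": -0.85}, {"dx": 0, "dy": 0, "dz": 0, "ax": 0, "ay": 0, "az": 0, "claw": -0.85}, {"dx": 0, "dy": 0, "dz": 0, "ax": 0, "ay": 0, "az": 0, "claw": -0.85}]}}

```text
clock: 17.55
position: [0.5076, -0.4225, 0.1104]
eef_rot: [0.988, -0.155, -0.001, -0.001]
force: [0.4, 1.0, -1.0]
grip_width: 0.0155
grip_force: 30.0
```

Centred, and the angle is -107.8°. Lowering now.

>>> {"fn": "jog_arm", "kwargs": {"targets": [{"dx": 0, "dy": 0, "dz": -3, "ax": 0, "ay": 0, "az": 0, "claw": -0.85}, {"dx": 0, "dy": 0, "dz": -2, "ax": 0, "ay": 0, "az": 0, "claw": -0.85}, {"dx": 0, "dy": 0, "dz": -1, "ax": 0, "ay": 0, "az": 0, "claw": -0.85}, {"dx": 0, "dy": 0, "dz": -0.5, "ax": 0, "ay": 0, "az": 0, "claw": -0.85}, {"dx": 0, "dy": 0, "dz": -0.3, "ax": 0, "ay": 0, "az": 0, "claw": -0.85}, {"dx": 0, "dy": 0, "dz": 0, "ax": 0, "ay": 0, "az": 0, "claw": -0.85}, {"dx": 0, "dy": 0, "dz": 0, "ax": 0, "ay": 0, "az": 0, "claw": -0.85}]}}

```text
clock: 18.25
position: [0.5089, -0.424, 0.0436]
eef_rot: [0.988, -0.155, 0.001, 0.001]
force: [0.3, 0.2, -1.7]
grip_width: 0.0157
grip_force: 30.0
```

>>> {"fn": "jog_arm", "kwargs": {"targets": [{"dx": 0, "dy": 0, "dz": -0.15, "ax": 0, "ay": 0, "az": 0, "claw": -0.85}, {"dx": 0, "dy": 0, "dz": -0.1, "ax": 0, "ay": 0, "az": 0, "claw": -0.85}, {"dx": 0, "dy": 0, "dz": 0, "ax": 0, "ay": 0, "az": 0, "claw": -0.85}]}}

```text
clock: 18.55
position: [0.5083, -0.4234, 0.0398]
eef_rot: [0.988, -0.155, -0.0, -0.0]
force: [-0.7, -0.4, -0.5]
grip_width: 0.0154
grip_force: 30.0
```

>>> {"fn": "jog_arm", "kwargs": {"targets": [{"dx": 0, "dy": 0.05, "dz": -0.1, "ax": 0, "ay": 0, "az": 0, "claw": -0.85}, {"dx": 0, "dy": 0, "dz": -0.05, "ax": 0, "ay": 0, "az": 0, "claw": -0.85}, {"dx": 0, "dy": 0, "dz": 0, "ax": 0, "ay": 0, "az": 0, "claw": -0.85}]}}

```text
clock: 18.85
position: [0.5083, -0.4233, 0.0393]
eef_rot: [0.988, -0.156, 0.0, 0.0]
force: [-1.7, 1.0, 4.2]
grip_width: 0.0153
grip_force: 30.9
```

>>> {"fn": "jog_arm", "kwargs": {"targets": [{"dx": 0, "dy": 0, "dz": 0, "ax": 0, "ay": 0, "az": 0, "claw": -0.35}, {"dx": 0, "dy": 0, "dz": 0, "ax": 0, "ay": 0, "az": 0, "claw": -0.35}, {"dx": 0, "dy": 0, "dz": 2, "ax": 0, "ay": 0, "az": 0, "claw": -0.35}, {"dx": 0, "dy": 0, "dz": 4, "ax": 0, "ay": 0, "az": 0, "claw": -0.35}, {"dx": 0, "dy": 0, "dz": 4, "ax": 0, "ay": 0, "az": 0, "claw": -0.35}, {"dx": -2, "dy": 0.5, "dz": 4, "ax": 0, "ay": 0, "az": 0, "claw": -0.35}, {"dx": -3, "dy": 1, "dz": 2, "ax": 0, "ay": 0, "az": 0, "claw": -0.35}, {"dx": 0, "dy": 0, "dz": 0, "ax": 0, "ay": 0, "az": 0, "claw": -0.35}]}}

```text
clock: 19.65
position: [0.4573, -0.4086, 0.2028]
eef_rot: [0.988, -0.156, 0.002, 0.002]
force: [0.2, -1.2, 0.8]
grip_width: 0.0279
grip_force: 0.0
```

```bash
python3 - <<'E'
from m import *
g=(.5076,-.4224)
c=meas(g,.1,.057,.064,'w11')
meas(g,.05,.045,.0555,c=c)
meas(g,.05,.012,.02,c=c)
E
```

```text
n 3331 z 0.0592 rect [ 507.7 -422.3] [ 84.3 127.7] ang 72.0 tcp [ 458.2 -408.5  200.6] t 19.7
 px 215 49 112 164
n 2110 z 0.0513 rect [ 507.3 -422.4] [15.4 75.5] ang 72.2 tcp [ 458.2 -408.5  200.6] t 19.7
 px 262 86 20 95
n 2447 z 0.0153 rect [ 507.3 -422.8] [39.6 84. ] ang 71.5 tcp [ 458.2 -408.5  200.6] t 19.7
 px 251 83 44 94
```

View pics/w11.png

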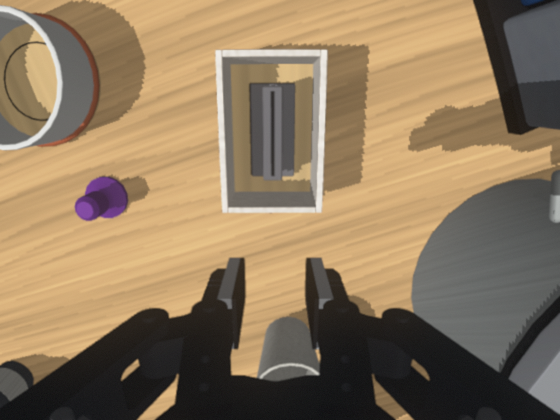

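>>> {"fn": "jog_arm", "kwargs": {"targets": [{"dx": 0.3, "dy": 2, "dz": 0, "ax": 0, "ay": 0, "az": 0.08, "claw": -0.35}, {"dx": 0.5, "dy": 3.8, "dz": 0, "ax": 0, "ay": 0, "az": 0.08, "claw": -0.35}, {"dx": 0.5, "dy": 3.8, "dz": 0, "ax": 0, "ay": 0, "az": 0.08, "claw": -0.35}, {"dx": 0.5, "dy": 3.8, "dz": 0, "ax": 0, "ay": 0, "az": 0.08, "claw": -0.35}, {"dx": 0.5, "dy": 3.8, "dz": 0, "ax": 0, "ay": 0, "az": 0.08, "claw": -0.35}, {"dx": 0.5, "dy": 3.8, "dz": 0, "ax": 0, "ay": 0, "az": 0.08, "claw": -0.35}, {"dx": 0.5, "dy": 3.8, "dz": 0, "ax": 0, "ay": 0, "az": 0.08, "claw": -0.35}, {"dx": 0.5, "dy": 3.8, "dz": 0, "ax": 0, "ay": 0, "az": 0.08, "claw": -0.35}]}}

```text
clock: 20.5
position: [0.4966, -0.1201, 0.1965]
eef_rot: [0.986, 0.165, -0.001, -0.001]
force: [-0.1, -0.2, 0.7]
grip_width: 0.0276
grip_force: 0.0
```

>>> {"fn": "jog_arm", "kwargs": {"targets": [{"dx": 1, "dy": 3.8, "dz": 0, "ax": 0, "ay": 0, "az": 0.08, "claw": 0.4}, {"dx": 1, "dy": 3.8, "dz": 0, "ax": 0, "ay": 0, "az": 0.08, "claw": 0.4}, {"dx": 1.2, "dy": 3.8, "dz": 0, "ax": 0, "ay": 0, "az": 0.08, "claw": 0.4}, {"dx": 1.2, "dy": 3.8, "dz": 0, "ax": 0, "ay": 0, "az": 0.08, "claw": 0.4}, {"dx": 1.5, "dy": 3.8, "dz": 0, "ax": 0, "ay": 0, "az": 0.08, "claw": 0.4}, {"dx": 1.5, "dy": 3.8, "dz": 0, "ax": 0, "ay": 0, "az": 0.08, "claw": 0.4}, {"dx": 1.5, "dy": 3.8, "dz": 0, "ax": 0, "ay": 0, "az": 0.08, "claw": 0.4}, {"dx": 1.5, "dy": 3.8, "dz": -1, "ax": 0, "ay": 0, "az": 0.08, "claw": 0.4}]}}

```text
clock: 21.3
position: [0.6016, 0.1845, 0.1875]
eef_rot: [0.884, 0.467, 0.0, -0.0]
force: [0.1, 0.5, 0.3]
grip_width: 0.0596
grip_force: 0.0
```

>>> {"fn": "jog_arm", "kwargs": {"targets": [{"dx": 0.5, "dy": 2, "dz": -1, "ax": 0, "ay": 0, "az": 0.08, "claw": 0.4}, {"dx": 0, "dy": 0, "dz": 0, "ax": 0, "ay": 0, "az": 0, "claw": 0.4}, {"dx": 0, "dy": 0, "dz": 0, "ax": 0, "ay": 0, "az": 0, "claw": 0.4}]}}

```text
clock: 21.6
position: [0.6046, 0.2024, 0.1759]
eef_rot: [0.866, 0.5, -0.002, -0.0]
force: [0.3, -0.5, 0.9]
grip_width: 0.0596
grip_force: 0.0
```

```bash
python3 - <<'E'
from m import *
g=(.6335,.2185)
c=meas(g,.03,.040,.052,'w12',round_=1)
meas(g,.05,.006,.0155,c=c,round_=1)
s=read_state();q=s['eef_rot'];print(2*np.degrees(np.arctan2(q[1],q[0]))-90,s['joints'][5])
E
```

```text
n 1520 z 0.0453 rect [634.3 219. ] [34.2 32.4] ang 60.1 tcp [604.9 201.7 176.9] t 21.65
 circle [634.1 218.9] 16.7
 px 277 143 43 45
n 3149 z 0.0088 rect [634.2 219.1] [69.8 69.6] ang 82.4 tcp [604.9 201.7 176.9] t 21.65
 circle [634.  219.1] 34.3
 px 255 116 81 81
-30.01238312920978 2.416517781340253
```

View pics/w12.png

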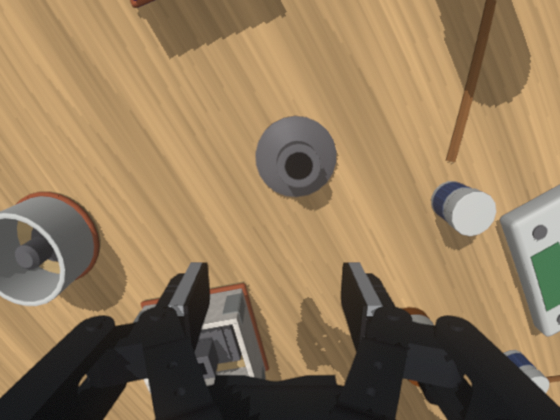

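>>> {"fn": "jog_arm", "kwargs": {"targets": [{"dx": 1.5, "dy": 0.9, "dz": 0, "ax": 0, "ay": 0, "az": 0, "claw": 0.4}, {"dx": 1.4, "dy": 0.8, "dz": -1, "ax": 0, "ay": 0, "az": 0, "claw": 0.4}, {"dx": 0, "dy": 0, "dz": -3.5, "ax": 0, "ay": 0, "az": 0, "claw": 0.4}, {"dx": 0, "dy": 0, "dz": -3.5, "ax": 0, "ay": 0, "az": 0, "claw": 0.4}, {"dx": 0, "dy": 0, "dz": 0, "ax": 0, "ay": 0, "az": 0, "claw": 0.4}, {"dx": 0, "dy": 0, "dz": 0, "ax": 0, "ay": 0, "az": 0, "claw": 0.4}]}}

```text
clock: 22.25
position: [0.6341, 0.2177, 0.0985]
eef_rot: [0.866, 0.499, -0.001, -0.0]
force: [0.3, 0.4, 1.3]
grip_width: 0.0597
grip_force: 0.0
```

>>> {"fn": "jog_arm", "kwargs": {"targets": [{"dx": 0, "dy": 0.1, "dz": -3, "ax": 0, "ay": 0, "az": 0, "claw": 0.4}, {"dx": 0, "dy": 0, "dz": -2.5, "ax": 0, "ay": 0, "az": 0, "claw": 0.4}, {"dx": 0, "dy": 0, "dz": -1.1, "ax": 0, "ay": 0, "az": 0, "claw": 0.4}, {"dx": 0, "dy": 0, "dz": 0, "ax": 0, "ay": 0, "az": 0, "claw": 0.4}, {"dx": 0, "dy": 0, "dz": 0, "ax": 0, "ay": 0, "az": 0, "claw": -0.4}, {"dx": 0, "dy": 0, "dz": 0, "ax": 0, "ay": 0, "az": 0, "claw": -0.4}, {"dx": 0, "dy": 0, "dz": 0, "ax": 0, "ay": 0, "az": 0, "claw": -0.4}, {"dx": 0, "dy": 0, "dz": 0, "ax": 0, "ay": 0, "az": 0, "claw": -0.4}]}}

```text
clock: 23.05
position: [0.636, 0.2206, 0.035]
eef_rot: [0.866, 0.5, 0.002, 0.0]
force: [-0.6, -0.3, 7.3]
grip_width: 0.0329
grip_force: 30.5
```

>>> {"fn": "jog_arm", "kwargs": {"targets": [{"dx": 0, "dy": 0, "dz": 2, "ax": 0, "ay": 0, "az": 0, "claw": -0.4}, {"dx": 0, "dy": 0, "dz": 4, "ax": 0, "ay": 0, "az": 0, "claw": -0.4}, {"dx": -1, "dy": 0, "dz": 4, "ax": 0, "ay": 0, "az": -0.04, "claw": -0.4}, {"dx": -3, "dy": -1, "dz": 3.5, "ax": 0, "ay": 0, "az": -0.06, "claw": -0.4}, {"dx": -3, "dy": -3, "dz": 0, "ax": 0, "ay": 0, "az": -0.06, "claw": -0.4}, {"dx": -2, "dy": -4, "dz": 0, "ax": 0, "ay": 0, "az": -0.06, "claw": -0.4}, {"dx": 0, "dy": -4, "dz": 0, "ax": 0, "ay": 0, "az": -0.06, "claw": -0.4}, {"dx": 0, "dy": -4, "dz": 0, "ax": 0, "ay": 0, "az": -0.06, "claw": -0.4}]}}

```text
clock: 23.85
position: [0.5433, 0.059, 0.1681]
eef_rot: [0.938, 0.346, 0.0, 0.0]
force: [1.0, -0.2, -1.6]
grip_width: 0.0328
grip_force: 30.5
```

>>> {"fn": "jog_arm", "kwargs": {"targets": [{"dx": 0, "dy": -4, "dz": 0, "ax": 0, "ay": 0, "az": -0.06, "claw": -0.4}, {"dx": 0, "dy": -4.5, "dz": 0, "ax": 0, "ay": 0, "az": -0.06, "claw": -0.4}, {"dx": 0, "dy": -4.5, "dz": 0, "ax": 0, "ay": 0, "az": -0.06, "claw": -0.4}, {"dx": 0, "dy": -4.5, "dz": 0, "ax": 0, "ay": 0, "az": -0.06, "claw": -0.4}, {"dx": 0, "dy": -4.5, "dz": 0, "ax": 0, "ay": 0, "az": -0.06, "claw": -0.4}, {"dx": 0.5, "dy": -4.5, "dz": 0, "ax": 0, "ay": 0, "az": -0.06, "claw": -0.4}, {"dx": 0.5, "dy": -3.5, "dz": 0, "ax": 0, "ay": 0, "az": 0, "claw": -0.4}, {"dx": 0, "dy": -1.5, "dz": 0, "ax": 0, "ay": 0, "az": 0, "claw": -0.4}]}}

```text
clock: 24.65
position: [0.5543, -0.2586, 0.1673]
eef_rot: [0.985, 0.171, 0.0, 0.001]
force: [-0.9, 0.4, -1.3]
grip_width: 0.0329
grip_force: 30.5
```

>>> {"fn": "jog_arm", "kwargs": {"targets": [{"dx": 0, "dy": 0, "dz": 0, "ax": 0, "ay": 0, "az": 0, "claw": -0.4}, {"dx": 0, "dy": 0, "dz": 0, "ax": 0, "ay": 0, "az": 0, "claw": -0.4}]}}

```text
clock: 24.85
position: [0.5539, -0.2543, 0.1671]
eef_rot: [0.985, 0.173, -0.0, -0.001]
force: [-1.0, -0.1, -1.2]
grip_width: 0.0326
grip_force: 30.5
```

```bash
python3 - <<'E'
from m import *
g=(.623,-.226)
c=meas(g,.085,.057,.064,'w13',round_=1)
E
```

```text
n 3920 z 0.059 rect [ 622.7 -226.3] [114.  114.2] ang 19.7 tcp [ 554.  -253.7  167.2] t 24.9
 circle [ 622.9 -226.3] 57.2
 px 186 14 171 175
```

View pics/w13.png

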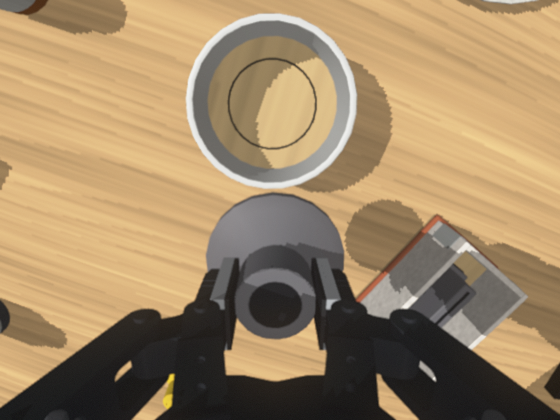

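>>> {"fn": "jog_arm", "kwargs": {"targets": [{"dx": 2.5, "dy": 1, "dz": 0, "ax": 0, "ay": 0, "az": 0, "claw": -0.4}, {"dx": 3, "dy": 1.2, "dz": 0, "ax": 0, "ay": 0, "az": 0, "claw": -0.4}, {"dx": 1.5, "dy": 0.6, "dz": 0, "ax": 0, "ay": 0, "az": 0, "claw": -0.4}, {"dx": 0, "dy": 0, "dz": -2, "ax": 0, "ay": 0, "az": 0, "claw": -0.4}, {"dx": 0, "dy": 0, "dz": -3, "ax": 0, "ay": 0, "az": 0, "claw": -0.4}, {"dx": 0, "dy": 0, "dz": 0, "ax": 0, "ay": 0, "az": 0, "claw": -0.4}, {"dx": 0, "dy": 0, "dz": 0, "ax": 0, "ay": 0, "az": 0, "claw": -0.4}]}}

```text
clock: 25.6
position: [0.6238, -0.2253, 0.1171]
eef_rot: [0.985, 0.174, -0.001, -0.001]
force: [-0.0, 0.3, -0.5]
grip_width: 0.0327
grip_force: 30.5
```

>>> {"fn": "jog_arm", "kwargs": {"targets": [{"dx": 0, "dy": 0, "dz": -3, "ax": 0, "ay": 0, "az": 0, "claw": -0.4}, {"dx": 0, "dy": 0, "dz": -2, "ax": 0, "ay": 0, "az": 0, "claw": -0.4}, {"dx": 0, "dy": 0, "dz": -1.2, "ax": 0, "ay": 0, "az": 0, "claw": -0.4}, {"dx": 0, "dy": 0, "dz": -0.6, "ax": 0, "ay": 0, "az": 0, "claw": -0.4}, {"dx": 0, "dy": 0, "dz": -0.3, "ax": 0, "ay": 0, "az": 0, "claw": -0.4}, {"dx": 0, "dy": 0, "dz": -0.2, "ax": 0, "ay": 0, "az": 0, "claw": -0.4}, {"dx": 0, "dy": 0, "dz": 0, "ax": 0, "ay": 0, "az": 0, "claw": -0.4}, {"dx": 0, "dy": 0, "dz": 0, "ax": 0, "ay": 0, "az": 0, "claw": -0.4}]}}

```text
clock: 26.4
position: [0.6248, -0.2272, 0.0452]
eef_rot: [0.985, 0.173, 0.001, 0.0]
force: [-0.3, 0.2, -1.8]
grip_width: 0.0328
grip_force: 30.5
```

>>> {"fn": "jog_arm", "kwargs": {"targets": [{"dx": 0, "dy": 0, "dz": -0.1, "ax": 0, "ay": 0, "az": 0, "claw": -0.4}, {"dx": 0, "dy": 0, "dz": -0.1, "ax": 0, "ay": 0, "az": 0, "claw": -0.4}, {"dx": 0, "dy": 0, "dz": 0, "ax": 0, "ay": 0, "az": 0, "claw": -0.4}]}}

```text
clock: 26.7
position: [0.6242, -0.227, 0.0422]
eef_rot: [0.985, 0.173, -0.0, -0.0]
force: [0.1, 0.4, -1.7]
grip_width: 0.0329
grip_force: 30.5
```

>>> {"fn": "jog_arm", "kwargs": {"targets": [{"dx": 0, "dy": 0.05, "dz": -0.1, "ax": 0, "ay": 0, "az": 0, "claw": -0.4}, {"dx": 0, "dy": 0, "dz": -0.05, "ax": 0, "ay": 0, "az": 0, "claw": -0.4}, {"dx": 0, "dy": 0, "dz": 0, "ax": 0, "ay": 0, "az": 0, "claw": -0.4}]}}

```text
clock: 27.0
position: [0.6243, -0.2265, 0.041]
eef_rot: [0.985, 0.173, 0.0, -0.0]
force: [-1.1, -0.1, 0.6]
grip_width: 0.0326
grip_force: 30.7
```

>>> {"fn": "jog_arm", "kwargs": {"targets": [{"dx": 0, "dy": 0, "dz": -0.07, "ax": 0, "ay": 0, "az": 0, "claw": -0.4}, {"dx": 0, "dy": 0, "dz": 0, "ax": 0, "ay": 0, "az": 0, "claw": 0.05}, {"dx": 0, "dy": 0, "dz": 0, "ax": 0, "ay": 0, "az": 0, "claw": 0.05}, {"dx": 0, "dy": 0, "dz": 2, "ax": 0, "ay": 0, "az": 0, "claw": 0.05}, {"dx": 0, "dy": 0, "dz": 4, "ax": 0, "ay": 0, "az": 0, "claw": 0.05}, {"dx": 0, "dy": 0, "dz": 4, "ax": 0, "ay": 0, "az": 0, "claw": 0.05}, {"dx": -3, "dy": -1, "dz": 4, "ax": 0, "ay": 0, "az": 0, "claw": 0.05}, {"dx": -3, "dy": -1, "dz": 2, "ax": 0, "ay": 0, "az": 0, "claw": 0.05}]}}

```text
clock: 27.8
position: [0.5666, -0.2469, 0.2032]
eef_rot: [0.985, 0.174, 0.003, 0.002]
force: [-0.3, -0.4, 1.0]
grip_width: 0.0447
grip_force: 0.0
```

>>> {"fn": "jog_arm", "kwargs": {"targets": [{"dx": -2, "dy": 0, "dz": 2, "ax": 0, "ay": 0, "az": 0, "claw": 0.05}, {"dx": 0, "dy": 0, "dz": 0, "ax": 0, "ay": 0, "az": 0, "claw": 0.05}]}}

```text
clock: 28.0
position: [0.5445, -0.2475, 0.2235]
eef_rot: [0.985, 0.172, 0.002, 0.002]
force: [0.3, 0.4, 0.7]
grip_width: 0.045
grip_force: 0.0
```

```bash
python3 - <<'E'
from m import *
g=(.6228,-.2263)
c=meas(g,.085,.057,.064,'w14',round_=1)
meas(g,.03,.047,.0555,c=c,round_=1)
meas(g,.04,.012,.022,c=c,round_=1)
# bottle check, scene view
f=np.load('scene0.npz'); c,im,d=snap('scene','scene1')
for F,D in((f,f['d']),(c,d)):
    P,u,v=cloud(F,D); k=(np.hypot(P[:,0]-.655,P[:,1])<.05)&(P[:,2]>.03)
    print(P[k].mean(0).round(4),P[k,2].max())
print(read_state()['force'])
E
```

```text
n 2601 z 0.059 rect [ 622.7 -226.3] [114.7 114.7] ang 34.0 tcp [ 545.2 -247.1  221.5] t 28.05
 circle [ 622.8 -226.2] 57.2
 px 212 23 140 144
n 1282 z 0.0512 rect [ 622.  -226.9] [32.6 33.6] ang 64.5 tcp [ 545.2 -247.1  221.5] t 28.05
 circle [ 622.1 -227. ] 16.5
 px 262 78 41 41
n 2800 z 0.0148 rect [ 621.8 -227.1] [68.8 69.3] ang 72.9 tcp [ 545.2 -247.1  221.5] t 28.05
 circle [ 621.9 -227.3] 34.1
 px 245 61 74 76
[ 0.6626 -0.0017  0.0688] 0.09356615097046206
[ 0.6626 -0.0017  0.0687] 0.09350512813542024
[ 0.04824284 -0.92828894  0.50488278]
```

View pics/scene1.png

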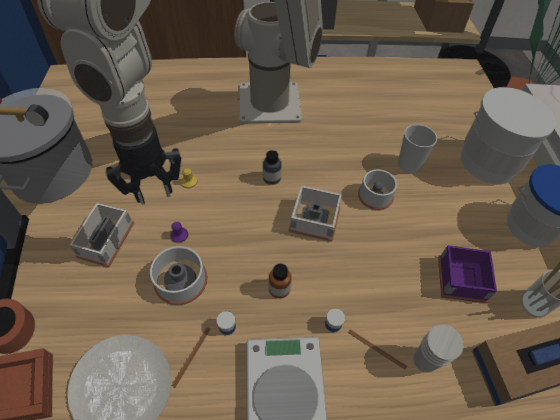

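The closing scene view shows the masters in their boxes at (102,235), (178,275), (317,212) and (378,189). All are within about 1.4 mm of centre. The amber bottle at (280,279) has not moved, and the arm is clear of everything.

```bash
python3 -c "
from station import close_job; print(close_job())"
```

```text
the job is handed in; nothing more can be done
None
```

All four masters are standing upright in their own boxes, within about 1.5 mm of centre, with the square and oblong ones within about 0.6° of parallel. The amber bottle has not moved, and I handed the job in at about 28 s on the robot's clock.

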